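# Tip the sorted food from the tipping tray into a carton

### The job

Slide the empty cardboard carton along the table into the bay between the yellow rails, square and right up against the blue stand under the tray's open lip. Then lift the metal tray by its red handle bar so that it tips over its front pivot and all three food pieces slide off into the carton, without the robot ever touching the food; finally lower the tray gently (do not let it drop) back level on its stand, and let go. Leave the carton in the bay and do not disturb the other goods on the table.

Things in the scene. Friction and masses are not known exactly. Their poses are not given: they have to be found in the camera images.
- stand: Fixed blue steel stand. Origin on the table below the tray's pivot axis; +y points from the carton bay to the handle end, x across, z up. Block x +-95, y -14 to 170, 77 mm high. A groove across its top, 18 mm wide, 11 mm deep, holds the tray's pivot bar, axis at y=0, z=85 mm; a rear rest at y=150 mm, 101 mm high, carries the tray.
- bay_stop (a point): Middle, at table height, of the stand's face that the carton stops against: stand (0, -14, 0) mm. Yellow bay rails 30 mm high run from it to stand y=-86 mm with inner faces at x=+-121 mm, then flare outwards to x about +-139 mm at y about -120 mm.
- tray: Loose aluminium tray, about 0.45 kg, resting in the groove (not fastened) and on the rear rest; axes as the stand's. Origin on its pivot bar's axis (16 mm round, 140 mm along x). Floor 170 mm wide, y -50 (open lip) to 185 mm, top at z=21 mm; walls on the other 3 sides to z=56 mm. It tips about x, handle end up, to at most about 57 degrees; food slides at some 20 to 45 degrees.
- tray_handle (a point): Middle of the red round handle bar: 14 mm diameter, along the tray's x, free length 104 mm between its two stubs, at tray (0, 235, 46) mm; about 131 mm over the table when the tray is seated. 43 mm free between the bar and the tray's rear wall, nothing below it.
- tray_lip (a point): Middle of the tray's open front lip, on the floor's top edge, at tray (0, -50, 21) mm.
- carton: Loose cardboard carton tray, open on top, blue stripes on the two ends and the side away from the stand: 230 mm (its x) by 190 mm (its y) by 70 mm high, walls and floor 8 mm thick, about 0.35 kg, origin under its centre. Its +y side faces the stand. Pushed home, its origin is at stand (0, -109, 0) mm.
- tin_a: Flat green tin, 67 mm diameter, 36 mm high, about 0.11 kg, lying flat in the tray. Origin at its centre.
- tin_b: Flat yellow tin, 67 mm diameter, 36 mm high, about 0.11 kg, lying flat in the tray. Origin at its centre.
- packet: Orange food box, 80 x 55 x 34 mm, about 0.10 kg, lying in the tray. Origin at its centre.
- can_a: Bystander: tall steel can, 74 mm diameter, 110 mm high, origin under its centre. Leave alone.
- can_b: Bystander: tall steel can, 74 mm diameter, 110 mm high, origin under its centre. Leave alone.
- water: Bystander: water bottle, 64 mm diameter, 200 mm high, origin under its centre. Leave alone.
- jar: Bystander: amber glass jar, 70 mm diameter, 100 mm high, origin under its centre. Leave alone.
- tape: Bystander: roll of tape lying flat, 100 mm diameter, 48 mm high, origin under its centre. Leave alone.
- cereal: Bystander: red food box lying down, 60 x 190 x 70 mm, origin under its centre. Leave alone.
There are look-alikes about, which are no part of the job. Several things have the shape of the packet; the one meant has the colours described above.

How it is judged:
By the outcome, as a careful person would: the job done as asked, in the order asked, and still so for the second after the job is handed in, with the robot touching nothing.
It also fails if it takes over 67 s, if anything falls off the work surface, if the arm or the gripper's body presses on something with over 40 N, if the wrist force passes 120 N, or if a joint passes its speed limit or range.

### The arm

A 6-joint arm with a two-finger parallel gripper is mounted at the origin on the work surface. World frame = base frame: x ahead of the robot, y to its left, z up, the work surface at z = 0. Lengths are in m, angles in rad, forces in N, time in s.
With the tool pointing down it reaches from about 0.4 to 0.825 m from the base axis. Payload 7 kg.
Tool frame: the origin (TCP) lies between the finger pads; the fingertips stand 14 mm ahead of it and the grasp point (between the pads) lies 5 mm behind it; z points along the fingers, y is the line along which they close (so a half turn about z gives the same grasp; the last joint's range is limited). The gripper opens to 88 mm and grips with 3 to 60 N. Pads are 19 mm wide; open, the fingers measure 130 mm over their backs; the gripper's body (78 mm by 193 mm) begins 47 mm behind the grasp point.
Start: joints at [-0.846, 0.359, 0.012, 0, -1.224, -0.288], TCP at [0.286, -0.612, 0.241] pointing down, gripper open.
Joint ranges: [-3.07, 3.07], [-1.43, 2.12], [-1.02, 1.25], [-3.03, 1.67], [-3.05, -0], [-3.03, 3.03]. Speed limits (rad/s): [2.39, 2.39, 3.01, 3.14, 3.14, 3.14].

### API

Orientations are given as a unit quaternion [x, y, z, w].
In Python, from station import get_obs, viewer, order, models gives the robot as it stands.
- The arm moves only by the shell command python3 -m inch 'ROWS' [OPENING] [FORCE]. ROWS is JSON, a list of rows, each a list of 6 numbers: the shift along the tool's x, y, z as a fraction of full scale, then the turn, a rotation vector about the tool's x, y, z as a fraction of full scale. A call has 1 to 20 rows; each row shifts and turns the commanded pose from where the row before left it, along the tool's axes as they then stand; what a row does not reach is not made up. Full scale, the value 1, is 2.5 cm for a shift and 5 degrees for a turn. A row lasts 1/8 s, in which the tool goes at most 62.5 mm and 10.7 degrees, less where a joint would pass 70% of its speed; a pose out of reach is approached as far as the arm can. A call with a number of a shift or a turn outside -1 to 1 is refused whole. A call with a gripper value outside its range is refused whole. OPENING is the opening, from -1 (shut) to 1 (fully open), set as the call begins (- or left out, the last holds). The fingers move at their own pace and stop on an object; FORCE is the grip in N (left out, the last holds). Time passes only in rows, so rows that do not move let the fingers close. It gives the time, the measured TCP pose, the force, the opening and the grip force at its end, in the units of the state.
- get_obs(): the state, without advancing time (a new reading comes with each control period).
- viewer.read_camera(name): name is "scene" or "top"; returns a dict with "color" (480x640x3 uint8, red, green, blue), "mtx" (3x3 intrinsics, pixels), "rvec" (rotation vector, rad) and "tvec" (3), from world to camera coordinates, as OpenCV has them. Camera axes: x right, y down, z forward; pixel columns grow to the right and rows downward; lengths in m; the calibration is good to about 2 mm. A picture is of the moment at which its call begins. There is no depth.
- order.job_done(): hands the job in; it is judged then, once.
Trained networks look in a picture, given as the dict that the camera call returned (one of the last four; its "shot" number tells which), for a name from the list of things; names that differ only in an ending like _2 or _b are one class to them, and where a whole thing is asked for, a point or a joint stands for the part that bears it (a point fixed in the world has none). Each returns a list of dicts, best first, with "confidence" (0 to 1); they miss things now and then, are a little off and sometimes report something else, mostly with a low value. They report only what shows in the picture. A call takes as long as a camera call. They do not tell look-alikes from the thing itself.
- models.look_for(picture, target): "box" ([left, top, right, bottom] in pixels, round what is visible of it).
- models.pinpoint(picture, target): "xy" ([column, row] in pixels: a listed point, or the origin of a listed thing).
The state is a dict: "clock": time; "q": joint angles; "joint_vel": joint speeds; "joint_torque": joint torques, N m; "tcp_pos": TCP position; "tool_rot": TCP orientation; "force": force on the tool from outside, world axes, zero at the start; "torque": the same for the moment, N m; "gripper_width": finger opening in m; "grasp_force": force on a finger pad.
Only numpy, scipy, OpenCV 4.12 (cv2) and the standard library are available. Lean on these libraries where they do the work, as an engineer would, in place of code of your own. Each camera call takes 0.05 s, during which the arm holds its last target. There are 200 camera calls.

## Working session

There is one attempt and no reset: what is moved stays moved. The work goes in short steps, Python scripts to look and compute and a shell command to move; the robot and the scene stay as the last step left them, time stands still between calls to the robot, and variables do not carry over. Pictures are saved under pics/ and viewed, at most 10 in all, crops included, and the job is handed in when it is done.

```bash
ls; mkdir -p pics; cat > h.py <<'E'
import numpy as np, cv2
from station import get_obs, viewer, order, models
def cam(n): return viewer.read_camera(n)
def ray(p,xy):
    R=cv2.Rodrigues(np.array(p["rvec"],float))[0]; t=np.array(p["tvec"],float).ravel()
    K=np.array(p["mtx"],float); d=R.T@np.linalg.inv(K)@np.array([xy[0],xy[1],1.]); return -R.T@t,d
def at(p,xy,z):
    c,d=ray(p,xy); return c+d*(z-c[2])/d[2]
def proj(p,X): return cv2.projectPoints(np.array(X,float).reshape(-1,3),np.array(p["rvec"],float),np.array(p["tvec"],float),np.array(p["mtx"],float),None)[0].reshape(-1,2)
def save(p,f): cv2.imwrite(f,p["color"][:,:,::-1])
E
python3 - <<'E'
from h import *
np.set_printoptions(precision=4,suppress=True)
Z=dict(stand=0,bay_stop=0,tray=.085,tray_handle=.131,tray_lip=.106,carton=0,tin_a=.124,packet=.123,can_a=0,water=0,jar=0,tape=0,cereal=0)
for n in("top","scene"):
    p=cam(n); save(p,f"pics/{n}0.png"); print(n,ray(p,(320,240))[0])
    for k,z in Z.items():
        for r in models.pinpoint(p,k)[:3]: print(k,round(r["confidence"],2),np.round(r["xy"]),at(p,r["xy"],z)[:2])
print(get_obs())
E
```

```text
pics
top [0.3675 0.0641 0.9503]
bay_stop 0.25 [320. 241.] [0.5631 0.0377]
tray 0.74 [320. 240.] [0.547  0.0395]
tray_handle 0.58 [201. 263.] [0.5172 0.2697]
tray_lip 0.72 [348. 234.] [ 0.55  -0.016]
carton 0.81 [439. 233.] [ 0.5532 -0.2275]
tin_a 0.89 [308. 217.] [0.5873 0.0602]
tin_a 0.79 [298. 268.] [0.49   0.0882]
packet 0.76 [172. 278.] [0.4962 0.3266]
packet 0.67 [256. 268.] [0.499 0.167]
packet 0.66 [192. 361.] [0.3407 0.2967]
can_a 0.86 [406. 135.] [ 0.7942 -0.1893]
can_a 0.67 [251. 169.] [0.747  0.1772]
can_a 0.52 [180. 192.] [0.7091 0.3412]
water 0.71 [296. 169.] [0.7374 0.0746]
water 0.62 [251. 168.] [0.7486 0.1764]
jar 0.76 [249. 371.] [0.3046 0.2135]
tape 0.62 [466. 357.] [ 0.2837 -0.2411]
tape 0.47 [308. 219.] [0.6155 0.0603]
cereal 0.62 [181. 188.] [0.7174 0.3382]
cereal 0.47 [307. 219.] [0.6168 0.0613]
scene [1.1518 0.1933 0.8099]
stand 0.61 [317. 275.] [0.5511 0.0324]
tray 0.98 [314. 254.] [0.5603 0.0314]
tray_handle 0.67 [432. 242.] [0.5234 0.2615]
tray_lip 0.94 [291. 242.] [ 0.5551 -0.0185]
carton 0.73 [456. 369.] [0.7168 0.3357]
carton 0.71 [206. 258.] [ 0.5507 -0.
[... 387 characters left out ...]
7485 0.072 ]
water 0.36 [364. 369.] [0.7494 0.1679]
jar 0.56 [412. 213.] [0.3153 0.2199]
jar 0.2 [291. 243.] [ 0.4688 -0.0493]
tape 0.93 [240. 183.] [ 0.2906 -0.2355]
cereal 0.67 [458. 366.] [0.7095 0.3394]
{'clock': 1.4, 'q': array([-0.8459,  0.3586,  0.0119, -0.    , -1.2241, -0.2881]), 'joint_vel': array([ 0.001 ,  0.002 ,  0.0008, -0.0003,  0.0011, -0.0004]), 'joint_torque': array([ -0.0009, -58.2366,  29.3295,   7.0025,   0.0122,  -0.    ]), 'tcp_pos': array([ 0.2855, -0.6116,  0.2405]), 'tool_rot': array([-0.2167,  0.9762,  0.    ,  0.    ]), 'force': array([ 0.1412,  0.122 , -0.3364]), 'torque': array([0.0093, 0.0165, 0.0052]), 'grasp_force': 0.0, 'gripper_width': 0.08751033292544019}
```

View pics/top0.png

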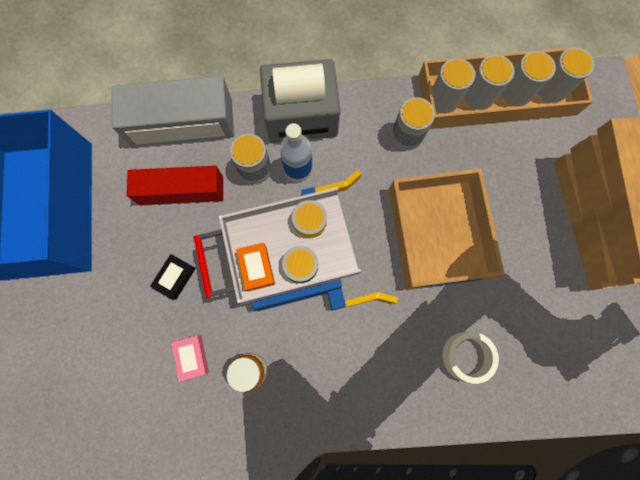

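View pics/scene0.png

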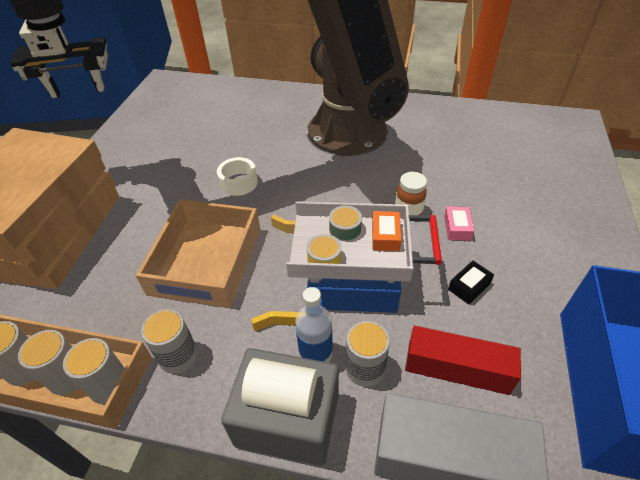

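The top view shows the carton's rim corners near (391,183), (482,170), (503,276) and (402,287). The tray corners are near (221,218), (239,303), (342,193) and (359,271), and the red handle is at (203,265). The wanted packet is the orange one at (256,267). Next I fit poses to refined corners.

```bash
cat > fit.py <<'E'
from h import *
from scipy.optimize import least_squares
np.set_printoptions(precision=4,suppress=True)
def pose(v,L):
    c,s=np.cos(v[2]),np.sin(v[2]); L=np.array(L,float)
    return np.c_[v[0]+c*L[:,0]-s*L[:,1], v[1]+s*L[:,0]+c*L[:,1], L[:,2]]
def fit(obs,v0):  # obs: list of (picture, local pts, pixels)
    f=lambda v: np.concatenate([(proj(p,pose(v,L))-np.array(px)).ravel() for p,L,px in obs])
    r=least_squares(f,v0,loss="soft_l1"); return r.x,f(r.x).reshape(-1,2)
E
python3 - <<'E'
from fit import *
t=cam("top"); s=cam("scene")
C=[(-.115,.095,.07),(.115,.095,.07),(.115,-.095,.07),(-.115,-.095,.07)]
ct=[(402,287),(391,183),(482,170),(503,276)]
cs=[(258,237),(220,302),(141,268),(178,203)]
# scene: near camera = +x
cs=[(259,236),(236,303),(141,268),(178,203)]
v,r=fit([(t,C,ct),(s,C,cs)],[.552,-.228,.1]); print("carton",v,r.round(1).tolist())
T=[(-.085,.185,.141),(.085,.185,.141),(.085,-.05,.106),(-.085,-.05,.106)]
tt=[(239,304),(221,218),(347,195),(359,271)]
v2,r=fit([(t,T,tt),(t,[(0,.235,.131)],[(203,265)]),(s,[(0,.235,.131)],[(434,240)])],[.547,.033,.114]); print("tray",v2,r.round(1).tolist())
# overlay
for p,n in((t,"top"),(s,"scene")):
    im=np.ascontiguousarray(p["color"][:,:,::-1])
    for V,L in((v,C),(v,[(x,y,0) for x,y,_ in C]),(v2,[(x,y,.106) for x,y,_ in T]),(v2,[(-.052,.235,.131),(.052,.235,.131)]),(v2,[(-.095,-.014,0),(.095,-.014,0),(.095,-.014,.077),(-.095,-.014,.077)]),(v2,[(-.121,-.014,.03),(-.121,-.086,.03),(-.139,-.12,.03),(-.121,-.086,.03)]),(v2,[(.121,-.014,.03),(.121,-.086,.03),(.139,-.12,.03),(.121,-.086,.03)])):
        cv2.polylines(im,[np.int32(proj(p,pose(V,L))*4)],True,(0,255,0),1,cv2.LINE_AA,2)
    cv2.imwrite(f"pics/ov_{n}.png",cv2.resize(im[130:390,120:520],(800,520)))
E
```

```text
carton [ 0.5519 -0.2201  0.0198] [[6.8, 0.8], [-0.3, -3.3], [-3.1, -0.7], [-1.5, 0.1], [0.5, -29.0], [-8.9, -16.3], [-2.7, 5.6], [4.1, -5.5]]
tray [0.5418 0.0306 0.1253] [[-1.2, -0.8], [-0.3, -2.3], [-7.4, -0.5], [1.4, 5.4], [1.0, 0.4], [-0.3, -2.4]]
```

View pics/ov_top.png

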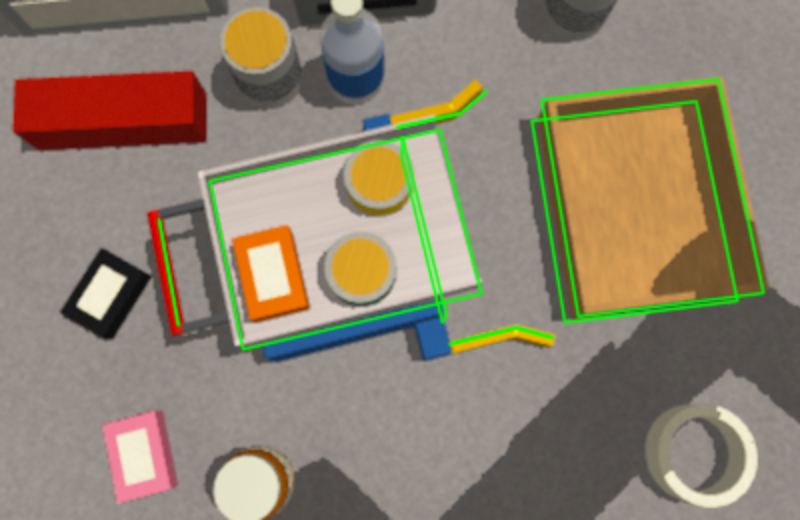

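View pics/ov_scene.png

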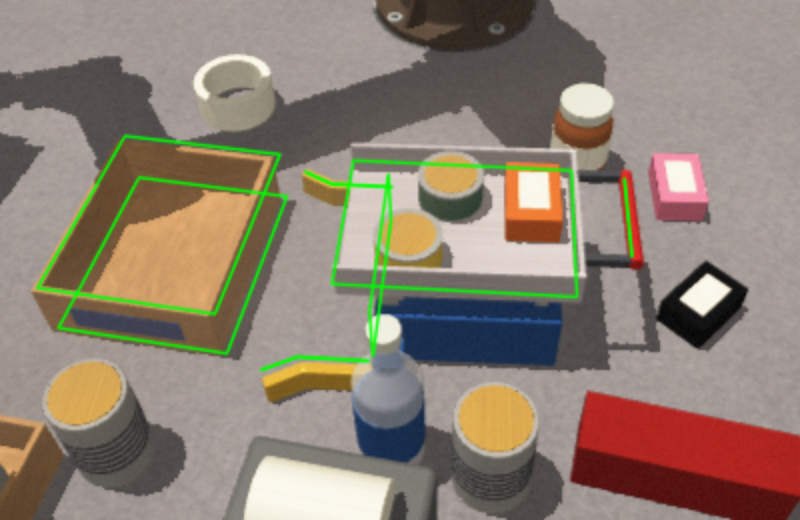

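Both overlays show the tray and rails fitting within about 3 mm. The carton fit is off because I picked the wrong corners. In the scene crop its rim corners are (125,137), (282,158) and (38,290), and its bottom corners are (60,328) and (228,353). I refit with those.

```bash
python3 - <<'E'
from fit import *
t=cam("top"); s=cam("scene")
u=lambda P:[(x/2+120,y/2+130) for x,y in P]
C=[(.115,.095,.07),(.115,-.095,.07),(-.115,-.095,.07),(-.115,.095,.07)]
v,r=fit([(t,C,u([(545,101),(722,80),(765,293),(568,320)])),(s,[C[2],C[3],C[1],(.115,-.095,0),(.115,.095,0)],u([(125,137),(282,158),(38,290),(60,328),(228,353)]))],[.552,-.228,.1]); print("carton",v,r.round(1).tolist())
v2,r=fit([(t,[(-.085,.185,.141),(.085,.185,.141),(.085,-.05,.106),(-.085,-.05,.106)],u([(237,346),(201,173),(440,130),(482,289)])),
 (t,[(0,.235,.131)],u([(164,272)])),(s,[(0,.235,.131)],u([(632,219)])),(s,[(.085,-.05,.106)],u([(335,278)]))],[.547,.033,.114]); print("tray",v2,r.round(1).tolist())
c,s_=np.cos(v2[2]),np.sin(v2[2]); R=np.array([[c,-s_],[s_,c]])
print("carton in stand", R.T@(v[:2]-v2[:2]), "dyaw deg",np.degrees(v[2]-v2[2]))
cv=np.array([[np.cos(v[2]),-np.sin(v[2])],[np.sin(v[2]),np.cos(v[2])]])
print("wall grip world",v[:2]+cv@[0,-.091],"handle",v2[:2]+R@[0,.235],"home wall",v2[:2]+R@[0,-.2])
E
```

```text
carton [ 0.5512 -0.2188  0.0186] [[-2.3, -0.5], [-2.6, -0.3], [-1.7, 0.0], [4.1, -1.9], [0.3, -1.1], [-0.8, -2.1], [0.0, -1.6], [-0.6, -0.7], [-0.4, -0.2]]
tray [0.5414 0.0316 0.1262] [[-1.2, 0.6], [-0.3, -0.5], [-0.9, -0.3], [-1.0, 2.2], [1.5, -0.3], [-1.8, -2.1], [-1.3, 2.5]]
carton in stand [-0.0218 -0.2496] dyaw deg -6.164684274289466
wall grip world [ 0.5529 -0.3098] handle [0.5118 0.2647] home wall [ 0.5666 -0.1668]
```

```bash
python3 -m inch '[[-0.46,1,0,0,0,0],[-0.46,1,0,0,0,0],[-0.46,1,0,0,0,0],[-0.46,1,0,0,0,0],[-0.46,1,0,0,0,0],[-0.46,1,0,0,0,0],[-0.46,1,0,0,0,0],[-0.46,1,0,0,0,0],[-0.46,1,0,0,0,0],[-0.46,1,0,0,0,0],[-0.46,1,0,0,0,0],[0,0,0,0,0,0.95],[0,0,0,0,0,0.95],[0,0,0,0,0,0.95],[0,0,0,0,0,0.95],[0,0,0,0,0,0.95]]' 0.0 30
```

```text
clock: 3.6
tcp_pos: [0.2838, -0.3089, 0.2408]
tool_rot: [-0.01, 1.0, -0.0, 0.0]
force: [0.1, -0.2, 0.9]
gripper_width: 0.0434
grasp_force: 0.0
```

```bash
python3 -m inch '[[-0.98,0,0,0,0,0],[-0.98,0,0,0,0,0],[-0.98,0,0,0,0,0],[-0.98,0,0,0,0,0],[-0.98,0,0,0,0,0],[-0.98,0,0,0,0,0],[-0.98,0,0,0,0,0],[-0.98,0,0,0,0,0],[-0.98,0,0,0,0,0],[-0.98,0,0,0,0,0],[-0.98,0,0,0,0,0],[0,0,1,0,0,0],[0,0,1,0,0,0],[0,0,1,0,0,0],[0,0,1,0,0,0],[0,0,0.5,0,0,0],[0,0,0,0,0,0]]'
python3 - <<'E'
from fit import *
t=cam("top"); s=cam("scene")
a=t["color"][150:310,370:530];b=s["color"][180:340,120:280]
cv2.imwrite("pics/g1.png",cv2.resize(np.hstack([a,b])[:,:,::-1],(800,400),interpolation=cv2.INTER_CUBIC))
E
```

```text
clock: 5.72
tcp_pos: [0.5533, -0.3028, 0.1271]
tool_rot: [-0.011, 1.0, 0.0, -0.001]
force: [-0.3, -0.2, 0.9]
gripper_width: 0.0441
grasp_force: 0.0
```

View pics/g1.png

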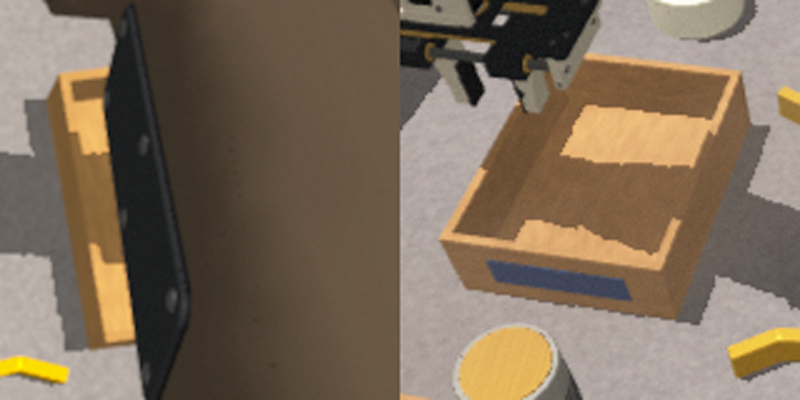

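The two fingers sit over the carton's left (-y) wall, with the tips at crop (472,103) and (530,108). The rim corners are now clear, so I refit before going down.

```bash
python3 - <<'E'
from fit import *
t=cam("top"); s=cam("scene")
us=lambda P:[(x/2.5-160+120,y/2.5+180) for x,y in P]
ut=lambda P:[(x/2.5+370,y/2.5+150) for x,y in P]
v,r=fit([(t,[(.115,.095,.07),(-.115,.095,.07)],ut([(60,75),(90,348)])),(s,[(-.115,.095,.07),(.115,.095,.07),(.115,-.095,.07),(.115,-.095,0),(.115,.095,0)],us([(742,72),(662,270),(441,240),(468,290),(680,318)]))],[.552,-.228,.1]); print("carton",v,r.round(1).tolist())
c,s_=np.cos(v[2]),np.sin(v[2]);print(v[:2]+np.array([[c,-s_],[s_,c]])@[0,-.091])
E
```

```text
carton [ 0.5556 -0.2231  0.0296] [[-2.5, -1.6], [4.7, -3.0], [0.6, -1.2], [0.9, -0.3], [-0.0, -0.8], [-0.2, -0.9], [-0.3, 0.2]]
[ 0.5583 -0.3141]
```

```bash
python3 -m inch '[[-0.17,-0.41,0,0,0,-0.2],[0,0,0,0,0,0],[0,0,0.9,0,0,0],[0,0,0.9,0,0,0],[0,0,0.8,0,0,0],[0,0,0.65,0,0,0],[0,0,0,0,0,0]]'; python3 -m inch '[[0,0,0,0,0,0],[0,0,0,0,0,0],[0,0,0,0,0,0],[0,0,0,0,0,0],[0,0,0,0,0,0]]' -1 30
```

```text
clock: 6.8
tcp_pos: [0.5569, -0.313, 0.0456]
tool_rot: [-0.02, 1.0, 0.0, -0.001]
force: [0.9, -0.0, -0.2]
gripper_width: 0.0438
grasp_force: 0.0
clock: 7.42
tcp_pos: [0.5583, -0.3135, 0.0475]
tool_rot: [-0.02, 1.0, -0.0, 0.001]
force: [-0.8, -2.4, 2.6]
gripper_width: 0.008
grasp_force: 30.0
```

```bash
python3 -m inch '[[-0.21,0,0,0,0,-0.19],[-0.21,0,0,0,0,-0.19],[-0.21,0,0,0,0,-0.19],[-0.21,0,0,0,0,-0.19],[-0.21,0,0,0,0,-0.19],[0,0,0,0,0,0]]'
python3 - <<'E'
from fit import *
t=cam("top"); s=cam("scene")
a=t["color"][150:310,330:490];b=s["color"][180:340,120:280]
cv2.imwrite("pics/g2.png",cv2.resize(np.hstack([a,b])[:,:,::-1],(800,400),interpolation=cv2.INTER_CUBIC))
E
```

```text
clock: 8.18
tcp_pos: [0.5824, -0.3115, 0.0474]
tool_rot: [-0.062, 0.998, 0.0, -0.001]
force: [-6.9, -1.5, 8.6]
gripper_width: 0.0078
grasp_force: 30.0
```

View pics/g2.png

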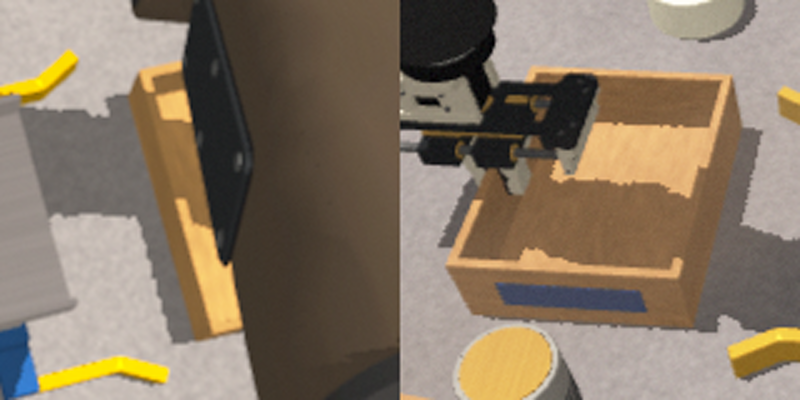

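The carton is now clear in the scene half, with rim corners (733,74), (687,280), (448,266) and (533,68). The rail bends and tips show in the top half at (38,97), (76,62), (120,357) and (167,371). I fit both from these.

```bash
python3 - <<'E'
from fit import *
t=cam("top"); s=cam("scene")
us=lambda P:[(x/2.5-160+120,y/2.5+180) for x,y in P]
ut=lambda P:[(x/2.5+330,y/2.5+150) for x,y in P]
u=lambda P:[(x/2+120,y/2+130) for x,y in P]
v,r=fit([(t,[(.115,.095,.07),(-.115,.095,.07)],ut([(138,74),(207,338)])),(s,[(-.115,.095,.07),(.115,.095,.07),(.115,-.095,.07),(-.115,-.095,.07),(.115,-.095,0),(.115,.095,0)],us([(735,74),(687,280),(448,266),(531,68),(472,312),(695,326)]))],[.552,-.228,.1]); print("carton",v,r.round(1).tolist())
rl=[(.121,-.086,.03),(.139,-.12,.03),(-.121,-.086,.03),(-.139,-.12,.03)]
o=[(t,rl,ut([(38,97),(76,62),(120,357),(167,371)])),(s,[(.121,-.086,.03),(.139,-.12,.03)],u([(300,359),(262,371)])),
 (t,[(.085,.185,.141),(-.085,.185,.141),(-.085,-.05,.106),(.085,-.05,.106)],u([(201,173),(237,346),(482,289),(440,130)])),(t,[(0,.235,.131)],u([(164,272)])),(s,[(0,.235,.131)],u([(632,219)]))]
w,r=fit(o,[.547,.033,.114]); print("stand",w,r.round(1).tolist()); w1,_=fit(o[:2],w); print("rails only",w1)
c,s_=np.cos(w[2]),np.sin(w[2]); R=np.array([[c,-s_],[s_,c]])
print("carton in stand",R.T@(v[:2]-w[:2]),np.degrees(v[2]-w[2]),"tcp in stand",R.T@(get_obs()["tcp_pos"][:2]-w[:2]))
E
```

```text
carton [ 0.5703 -0.2176  0.1319] [[-1.7, -2.3], [0.8, -2.4], [-0.3, -0.6], [-1.9, -1.3], [-0.1, -0.6], [0.6, -1.5], [1.0, 0.7], [0.5, -0.1]]
stand [0.5427 0.0319 0.135 ] [[3.4, -3.0], [1.1, 0.0], [-0.3, 0.1], [-1.2, -1.0], [-0.5, -0.6], [0.2, 0.1], [-0.7, -0.2], [-0.8, 0.7], [-0.9, 1.2], [-1.6, -1.0], [1.5, 0.2], [-1.8, -2.4]]
rails only [0.5409 0.0319 0.1468]
carton in stand [-0.0062 -0.2509] -0.17934301539749048 tcp in stand [-0.0067 -0.3456]
```

```bash
python3 -m inch '[[-0.15,0,0,0,0,-0.06],[-0.13,0.1,0,0,0,0],[0,0.3,0,0,0,0],[0,0.3,0,0,0,0],[0,0.3,0,0,0,0],[0,0.3,0,0,0,0],[0,0.3,0,0,0,0],[0,0.3,0,0,0,0],[0,0.3,0,0,0,0],[0,0.3,0,0,0,0]]'
python3 - <<'E'
from fit import *
t=cam("top"); s=cam("scene")
a=t["color"][170:310,300:440];b=s["color"][190:330,170:310]
cv2.imwrite("pics/g3.png",cv2.resize(np.hstack([a,b])[:,:,::-1],(800,400),interpolation=cv2.INTER_CUBIC))
E
```

```text
clock: 9.62
tcp_pos: [0.5834, -0.2482, 0.0474]
tool_rot: [-0.064, 0.998, -0.0, 0.001]
force: [1.2, -5.5, 5.2]
gripper_width: 0.0079
grasp_force: 30.0
```

View pics/g3.png

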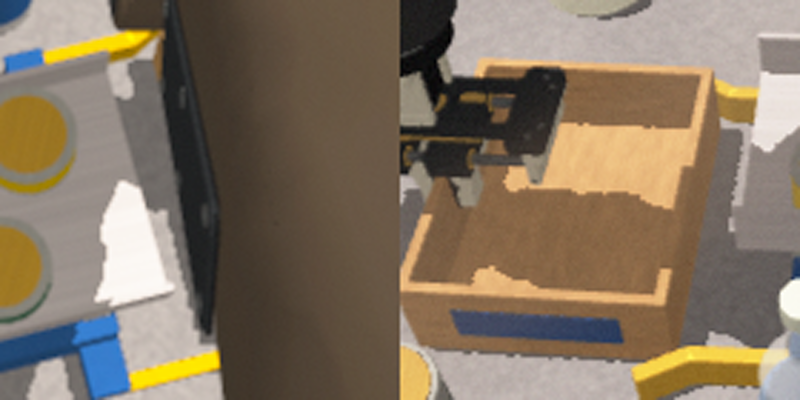

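The carton is entering the bay between the rails: its right edge is at crop (715,75)–(680,350) and the rails start on both sides of it. I keep going and watch the force.

```bash
python3 -m inch '[[0,0.3,0,0,0,0],[0,0.3,0,0,0,0],[0,0.3,0,0,0,0],[0,0.3,0,0,0,0]]'; python3 -m inch '[[0,0.3,0,0,0,0],[0,0.3,0,0,0,0],[0,0.3,0,0,0,0],[0,0.25,0,0,0,0]]'
```

```text
clock: 10.22
tcp_pos: [0.5795, -0.2184, 0.0474]
tool_rot: [-0.064, 0.998, -0.0, 0.001]
force: [1.5, -5.5, 6.0]
gripper_width: 0.0081
grasp_force: 30.0
clock: 10.72
tcp_pos: [0.5758, -0.1899, 0.0474]
tool_rot: [-0.064, 0.998, -0.0, 0.0]
force: [0.4, -4.9, 5.5]
gripper_width: 0.008
grasp_force: 30.0
```

```bash
python3 -m inch '[[0,0.2,0,0,0,0],[0,0.2,0,0,0,0],[0,0.2,0,0,0,0],[0,0.15,0,0,0,0]]'; python3 -m inch '[[0,0.1,0,0,0,0],[0,0.1,0,0,0,0]]';  python3 -m inch '[[0,0.1,0,0,0,0],[0,0,0,0,0,0]]'
```

```text
clock: 11.22
tcp_pos: [0.5734, -0.1714, 0.0474]
tool_rot: [-0.064, 0.998, -0.0, 0.0]
force: [0.3, -5.9, 5.8]
gripper_width: 0.0074
grasp_force: 30.0
clock: 11.48
tcp_pos: [0.5729, -0.1666, 0.0474]
tool_rot: [-0.064, 0.998, -0.0, 0.001]
force: [7.7, -10.3, 1.5]
gripper_width: 0.0079
grasp_force: 30.0
clock: 11.72
tcp_pos: [0.5749, -0.1648, 0.048]
tool_rot: [-0.065, 0.998, -0.001, 0.002]
force: [7.7, -12.9, 1.1]
gripper_width: 0.0082
grasp_force: 30.1
```

```bash
python3 -m inch '[[0,0.08,0,0,0,0],[0,0.08,0,0,0,0],[0,0,0,0,0,0]]'
python3 - <<'E'
from fit import *
t=cam("top"); s=cam("scene")
a=t["color"][170:310,300:440];b=s["color"][190:330,170:310]
cv2.imwrite("pics/g4.png",cv2.resize(np.hstack([a,b])[:,:,::-1],(800,400),interpolation=cv2.INTER_CUBIC))
E
```

```text
clock: 12.1
tcp_pos: [0.5757, -0.1641, 0.0486]
tool_rot: [-0.065, 0.998, -0.003, 0.003]
force: [11.7, -32.6, -2.8]
gripper_width: 0.0078
grasp_force: 30.2
```

View pics/g4.png

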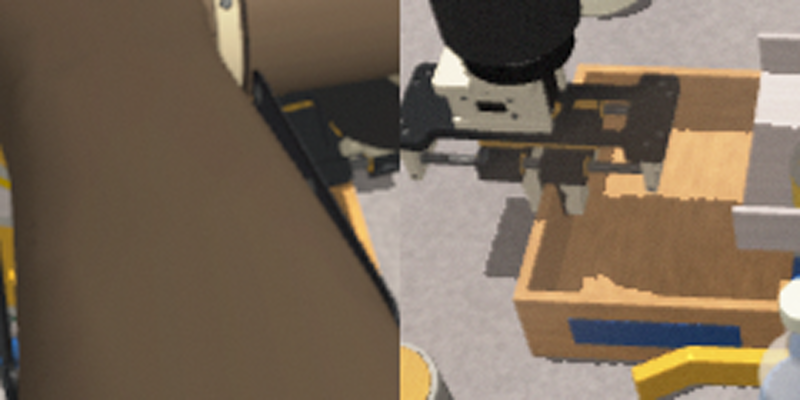

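The carton is in the bay and against the stand, with 32 N of push reaction. I release it and rise.

```bash
python3 -m inch '[[0,-0.1,0,0,0,0],[0,-0.05,0,0,0,0],[0,0,0,0,0,0],[0,0,0,0,0,0],[0,0,-0.5,0,0,0],[0,0,-0.8,0,0,0],[0,0,-1,0,0,0],[0,0,-1,0,0,0],[0,0,-1,0,0,0],[0,0,-1,0,0,0],[0,0,-1,0,0,0],[0,0,-1,0,0,0],[0,0,-1,0,0,0]]' -0.2 30
python3 -m inch '[[0,1,0,0,0,0],[0,1,0,0,0,0],[0,1,0,0,0,0],[0,1,0,0,0,0],[0,1,0,0,0,0],[0,1,0,0,0,0],[0,1,0,0,0,0],[0,1,0,0,0,0],[0,1,0,0,0,0],[0,1,0,0,0,0],[0,1,0,0,0,0],[0,1,0,0,0,0],[0,1,0,0,0,0],[0,1,0,0,0,0],[0,1,0,0,0,0],[0,1,0,0,0,0],[0,1,0,0,0,0],[0,0,0,0,0,0]]'
python3 - <<'E'
from fit import *
np.set_printoptions(precision=4,suppress=True)
t=cam("top"); s=cam("scene"); o=get_obs(); print(o["q"],o["tool_rot"],o["tcp_pos"])
for p in(t,s):
  for k,z in(("tray_handle",.131),("tray_lip",.106),("carton",0)):
    for r in models.pinpoint(p,k)[:2]: print(k,round(r["confidence"],2),r["xy"],at(p,r["xy"],z)[:2])
b=s["color"][150:350,120:480]; a=t["color"][150:330,300:450]
cv2.imwrite("pics/g5.png",cv2.resize(b[:,:,::-1],(800,444),interpolation=cv2.INTER_CUBIC)); save(t,"pics/g5t.png"); save(s,"pics/g5s.png")
E
```

```text
clock: 13.82
tcp_pos: [0.5718, -0.1635, 0.2562]
tool_rot: [-0.064, 0.998, 0.0, 0.0]
force: [0.7, 0.7, 0.4]
gripper_width: 0.035
grasp_force: 0.0
clock: 16.08
tcp_pos: [0.5175, 0.2594, 0.2546]
tool_rot: [-0.065, 0.998, 0.0, 0.0]
force: [-0.4, -1.1, -0.7]
gripper_width: 0.0351
grasp_force: 0.0
[ 0.8005  0.1918 -0.1856  0.     -1.1935 -2.2427] [-0.0643  0.9979 -0.     -0.    ] [0.5176 0.258  0.2545]
tray_lip 0.83 [347.4, 233.2] [ 0.5515 -0.0146]
carton 0.85 [369.8, 236.4] [ 0.5622 -0.0731]
tray_handle 0.85 [433.1, 238.6] [0.5154 0.2628]
tray_handle 0.53 [237.5, 182.4] [ 0.4278 -0.173 ]
tray_lip 0.68 [290.7, 242.1] [ 0.5567 -0.0181]
tray_lip 0.27 [365.2, 367.6] [0.8    0.1724]
carton 0.93 [267.2, 270.5] [ 0.5591 -0.0799]
```

View pics/g5.png

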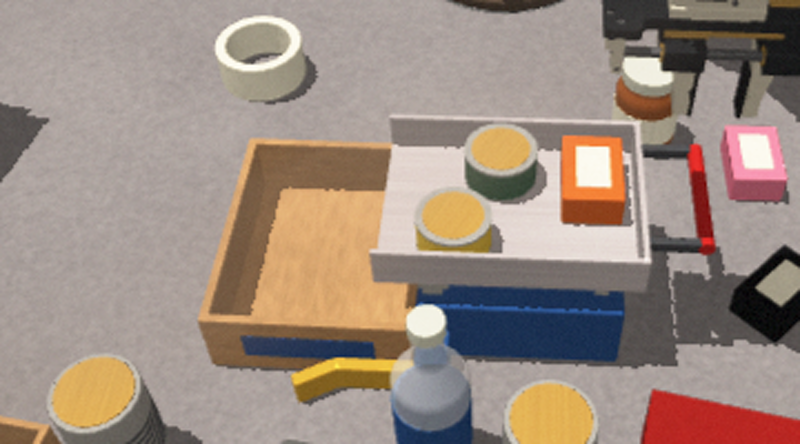

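The carton sits in the bay between the rails, under the tray lip at crop (380,250), and all the food is still in the tray. The handle runs from (696,150) to (708,248). I descend on it.

```bash
python3 -m inch '[[0.14,0.34,0.6,0,0,0],[0,0,0.9,0,0,0],[0,0,0.9,0,0,0],[0,0,0.9,0,0,0],[0,0,0.8,0,0,0],[0,0,0.6,0,0,0],[0,0,0.4,0,0,0],[0,0,0,0,0,0]]'; python3 -m inch '[[0,0,0,0,0,0],[0,0,0,0,0,0],[0,0,0,0,0,0],[0,0,0,0,0,0]]' -1 25; python3 -c "
from h import *
o=get_obs();print(o['q'],o['torque'])"
```

```text
clock: 17.48
tcp_pos: [0.513, 0.2656, 0.1261]
tool_rot: [-0.064, 0.998, -0.0, -0.0]
force: [-0.1, -0.9, 0.3]
gripper_width: 0.0348
grasp_force: 0.0
clock: 17.98
tcp_pos: [0.5135, 0.2662, 0.1274]
tool_rot: [-0.064, 0.998, 0.0, 0.0]
force: [-0.2, 1.4, 3.0]
gripper_width: 0.0132
grasp_force: 25.0
[ 8.16194675e-01  2.99349049e-01 -3.55136918e-01  7.17529244e-05
 -9.15056253e-01 -2.25891006e+00] [0.4784448  0.33638759 0.06177206]
```

```bash
python3 -m inch '[[0,-0.08,-0.41,-0.5,0,0],[0,-0.08,-0.41,-0.5,0,0],[0,-0.08,-0.41,-0.5,0,0],[0,-0.08,-0.41,-0.5,0,0],[0,0,0,0,0,0]]'; python3 -c "
from h import *
o=get_obs();print(o['q'],o['torque'])"
```

```text
clock: 18.6
tcp_pos: [0.5149, 0.2547, 0.1677]
tool_rot: [-0.063, 0.994, 0.087, -0.005]
force: [-1.0, 0.6, -2.1]
gripper_width: 0.0132
grasp_force: 25.0
[ 0.69724051  0.23029641 -0.28558764 -0.17895471 -0.96648202 -2.04632061] [-0.30610945 -0.13411478  0.12556193]
```

```bash
python3 -m inch '[[0,-0.08,-0.41,-0.5,0,0],[0,-0.08,-0.41,-0.5,0,0],[0,-0.08,-0.41,-0.5,0,0],[0,-0.08,-0.41,-0.5,0,0],[0,-0.08,-0.41,-0.5,0,0],[0,-0.08,-0.41,-0.5,0,0],[0,0,0,0,0,0]]'; python3 -m inch '[[0,-0.08,-0.41,-0.5,0,0],[0,-0.08,-0.41,-0.5,0,0],[0,-0.08,-0.41,-0.5,0,0],[0,-0.08,-0.41,-0.5,0,0],[0,0,0,0,0,0],[0,0,0,0,0,0]]'; python3 -c "
from h import *
o=get_obs();print(o['q'],o['torque'])
s=cam('scene');save(s,'pics/g6.png')
t=cam('top')
for p in (s,t):
  for k in('tin_a','packet','carton'):print(k,[(np.round(r['xy']).tolist(),round(r['confidence'],2)) for r in models.pinpoint(p,k)[:4]])
"
```

```text
clock: 19.48
tcp_pos: [0.5184, 0.2262, 0.2224]
tool_rot: [-0.062, 0.974, 0.216, -0.014]
force: [-0.1, 0.5, -2.1]
gripper_width: 0.0129
grasp_force: 25.0
clock: 20.23
tcp_pos: [0.5214, 0.2002, 0.2537]
tool_rot: [-0.061, 0.952, 0.299, -0.02]
force: [1.6, -1.7, -3.5]
gripper_width: 0.0132
grasp_force: 25.0
[ 0.27387812  0.18737868 -0.09222082 -0.63627257 -1.26057615 -1.52646352] [-3.35873011e+00 -7.11386866e-01  1.11292526e-03]
tin_a [([325.0, 217.0], 0.85), ([306.0, 255.0], 0.69)]
packet [([357.0, 203.0], 0.94), ([469.0, 281.0], 0.86), ([456.0, 223.0], 0.75), ([291.0, 252.0], 0.48)]
carton [([267.0, 271.0], 0.97)]
tin_a [([326.0, 218.0], 0.67), ([320.0, 258.0], 0.56)]
packet []
carton [([368.0, 237.0], 0.97)]
```

```bash
python3 -m inch '[[0,-0.08,-0.41,-0.5,0,0],[0,-0.08,-0.41,-0.5,0,0],[0,0,0,0,0,0]]'; python3 -c "
from h import *
o=get_obs();print(o['q'],o['torque'])
s=cam('scene')
for k in('tin_a','packet'):print(k,[(np.round(r['xy']).tolist(),round(r['confidence'],2)) for r in models.pinpoint(s,k)[:4]])
"; python3 -m inch '[[0,-0.08,-0.41,-0.5,0,0],[0,-0.08,-0.41,-0.5,0,0],[0,0,0,0,0,0],[0,0,0,0,0,0]]'; python3 -c "
from h import *
o=get_obs();print(o['q'],o['torque'])
s=cam('scene')
for k in('tin_a','packet'):print(k,[(np.round(r['xy']).tolist(),round(r['confidence'],2)) for r in models.pinpoint(s,k)[:4]])
"
```

```text
clock: 21.0
tcp_pos: [0.5241, 0.1848, 0.2694]
tool_rot: [-0.059, 0.938, 0.342, -0.021]
force: [-0.4, -0.3, -1.6]
gripper_width: 0.0135
grasp_force: 25.0
[ 0.17654411  0.20141827 -0.05560059 -0.72051076 -1.34282469 -1.44040713] [-2.76545763 -0.13898665  0.26212427]
tin_a [([306.0, 225.0], 0.89), ([290.0, 262.0], 0.7)]
packet [([331.0, 215.0], 0.89), ([456.0, 222.0], 0.79), ([467.0, 280.0], 0.72)]
clock: 21.65
tcp_pos: [0.5258, 0.1689, 0.2815]
tool_rot: [-0.059, 0.922, 0.381, -0.024]
force: [2.1, -1.1, -4.7]
gripper_width: 0.0128
grasp_force: 25.0
[ 0.08730412  0.22283704 -0.02480625 -0.79415802 -1.42431552 -1.36614385] [-3.77222995 -0.74168052 -0.21492078]
tin_a [([241.0, 287.0], 0.69), ([251.0, 248.0], 0.59)]
packet [([469.0, 280.0], 0.87), ([460.0, 223.0], 0.8), ([294.0, 250.0], 0.68)]
```

```bash
python3 -m inch '[[0,-0.05,-0.25,-0.3,0,0],[0,-0.05,-0.25,-0.3,0,0],[0,0,0,0,0,0],[0,0,0,0,0,0],[0,0,0,0,0,0],[0,0,0,0,0,0]]'; python3 -c "
from h import *
o=get_obs();print(o['q'],o['torque'])
s=cam('scene')
for k in('tin_a','packet'):print(k,[(np.round(r['xy']).tolist(),round(r['confidence'],2)) for r in models.pinpoint(s,k)[:4]])
b=s['color'][130:350,140:440]
cv2.imwrite('pics/g7.png',cv2.resize(b[:,:,::-1],(800,587),interpolation=cv2.INTER_CUBIC))
"
```

```text
clock: 22.55
tcp_pos: [0.5271, 0.1582, 0.2886]
tool_rot: [-0.058, 0.912, 0.406, -0.026]
force: [1.1, -0.5, -2.8]
gripper_width: 0.0133
grasp_force: 25.0
[ 0.03269913  0.23939694 -0.00630926 -0.83738943 -1.47637285 -1.32465022] [-3.80854282 -0.7270131  -0.11313709]
tin_a [([242.0, 288.0], 0.82)]
packet [([457.0, 223.0], 0.96), ([468.0, 280.0], 0.94)]
```

View pics/g7.png

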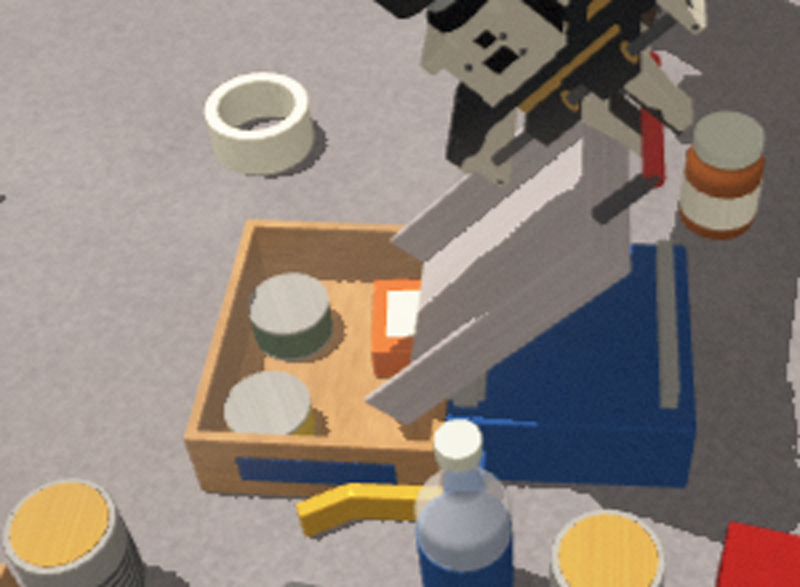

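All three pieces are in the carton: the green tin at (290,315), the yellow tin at (268,415) and the packet at (400,325). The tray is still held, so I lower it along the same arc.

```bash
python3 -m inch '[[0,0.04,0.25,0.3,0,0],[0,0.04,0.25,0.3,0,0],[0,0.063,0.41,0.5,0,0],[0,0.063,0.41,0.5,0,0],[0,0.063,0.41,0.5,0,0],[0,0.063,0.41,0.5,0,0],[0,0.063,0.41,0.5,0,0],[0,0.063,0.41,0.5,0,0],[0,0.063,0.41,0.5,0,0],[0,0.063,0.41,0.5,0,0],[0,0,0,0,0,0]]'; python3 -m inch '[[0,0.063,0.41,0.5,0,0],[0,0.063,0.41,0.5,0,0],[0,0.063,0.41,0.5,0,0],[0,0.063,0.41,0.5,0,0],[0,0.063,0.41,0.5,0,0],[0,0.063,0.41,0.5,0,0],[0,0,0,0,0,0]]'
```

```text
clock: 24.08
tcp_pos: [0.5172, 0.2275, 0.2228]
tool_rot: [-0.064, 0.974, 0.216, -0.014]
force: [0.5, -0.7, -3.1]
gripper_width: 0.0133
grasp_force: 25.0
clock: 24.95
tcp_pos: [0.5141, 0.2557, 0.1679]
tool_rot: [-0.064, 0.994, 0.087, -0.006]
force: [-0.5, 1.2, -1.6]
gripper_width: 0.0131
grasp_force: 25.0
```

```bash
python3 -m inch '[[0,0.03,0.205,0.25,0,0],[0,0.03,0.205,0.25,0,0],[0,0.03,0.205,0.25,0,0],[0,0.03,0.205,0.25,0,0],[0,0.03,0.205,0.25,0,0],[0,0.03,0.205,0.25,0,0],[0,0,0,0,0,0]]'; python3 -m inch '[[0,0.02,0.1,0.13,0,0],[0,0.02,0.1,0.12,0,0],[0,0.02,0.1,0.13,0,0],[0,0.02,0.1,0.12,0,0],[0,0,0,0,0,0]]'
```

```text
clock: 25.82
tcp_pos: [0.5133, 0.2634, 0.1374]
tool_rot: [-0.064, 0.998, 0.021, -0.002]
force: [-1.3, 4.1, -0.1]
gripper_width: 0.0134
grasp_force: 25.0
clock: 26.45
tcp_pos: [0.5133, 0.2653, 0.1279]
tool_rot: [-0.064, 0.998, -0.0, -0.0]
force: [-1.6, 4.2, -2.4]
gripper_width: 0.013
grasp_force: 25.0
```

```bash
python3 -m inch '[[0,0,0.03,0,0,0],[0,0,0.03,0,0,0],[0,0,0,0,0,0]]'
```

```text
clock: 26.82
tcp_pos: [0.5134, 0.2654, 0.1274]
tool_rot: [-0.064, 0.998, 0.0, 0.0]
force: [-3.3, 5.9, 3.3]
gripper_width: 0.0135
grasp_force: 25.0
```

```bash
python3 -m inch '[[0,0.03,0,0,0,0],[0,0,0,0,0,0]]' -1 5; python3 -m inch '[[0,0,0,0,0,0],[0,0,0,0,0,0],[0,0,0,0,0,0],[0,0,-0.3,0,0,0],[0,0,-0.6,0,0,0],[0,0,-0.9,0,0,0],[0,0,-1,0,0,0],[0,0,-1,0,0,0],[0,0,-1,0,0,0],[0,0,-1,0,0,0],[0,0,0,0,0,0],[0,0,0,0,0,0]]' -0.2 5; python3 - <<'E'
from fit import *
t=cam("top"); s=cam("scene"); save(t,"pics/e_t.png")
for p in(t,s):
  for k,z in(("tray_handle",.131),("tray_lip",.106),("tray",.085),("carton",0),("tin_a",.026),("packet",.025)):
    for r in models.pinpoint(p,k)[:3]: print(k,round(r["confidence"],2),np.round(r["xy"]).tolist(),at(p,r["xy"],z)[:2])
# change vs the picture before lifting
b=cv2.imread("pics/g5s.png")[:,:,::-1].astype(int); d=np.abs(b-s["color"]).sum(2)
for n,sl in dict(tray=(slice(200,280),slice(290,440)),carton=(slice(215,315),slice(212,300)),rest=(slice(320,480),slice(0,640))).items(): print(n,(d[sl]>60).mean().round(3))
E
```

```text
clock: 27.08
tcp_pos: [0.5135, 0.2655, 0.1273]
tool_rot: [-0.064, 0.998, -0.0, 0.0]
force: [-2.4, 0.5, 5.7]
gripper_width: 0.0138
grasp_force: 5.0
clock: 28.58
tcp_pos: [0.513, 0.2658, 0.2721]
tool_rot: [-0.064, 0.998, 0.0, 0.0]
force: [-0.7, -0.4, -0.7]
gripper_width: 0.0347
grasp_force: 0.0
tray_handle 0.56 [200.0, 265.0] [0.5134 0.2716]
tray_handle 0.43 [402.0, 251.0] [ 0.5012 -0.1115]
tray_lip 0.64 [345.0, 233.0] [ 0.5523 -0.0093]
tray 0.62 [321.0, 243.0] [0.5424 0.0394]
carton 0.63 [370.0, 238.0] [ 0.5577 -0.0732]
tin_a 0.68 [401.0, 251.0] [ 0.5173 -0.1313]
tin_a 0.63 [386.0, 199.0] [ 0.6357 -0.1162]
packet 0.95 [174.0, 278.0] [0.5112 0.3548]
packet 0.72 [357.0, 260.0] [ 0.5092 -0.0355]
packet 0.72 [187.0, 358.0] [0.3447 0.3343]
tray_handle 0.92 [433.0, 240.0] [0.5204 0.2631]
tray_lip 0.91 [291.0, 242.0] [ 0.5562 -0.017 ]
tray 0.82 [313.0, 251.0] [0.5545 0.0271]
carton 0.61 [268.0, 269.0] [ 0.5551 -0.0788]
tin_a 0.82 [241.0, 287.0] [ 0.6304 -0.1123]
tin_a 0.68 [250.0, 248.0] [ 0.5234 -0.1292]
packet 0.88 [471.0, 280.0] [0.5191 0.3578]
packet 0.86 [455.0, 226.0] [0.3653 0.3208]
packet 0.7 [293.0, 251.0] [ 0.512  -0.0318]
tray 0.326
carton 0.24
rest 0.0
```

```bash
python3 - <<'E'
from fit import *
s=cam("scene")
g=lambda a: cv2.cvtColor(np.ascontiguousarray(a).astype(np.uint8),cv2.COLOR_RGB2GRAY).astype(np.float32)
b=g(cv2.imread("pics/g5s.png")[:,:,::-1]); c=g(s["color"])
for n,(y0,y1,x0,x1) in dict(stripe=(295,318,205,265),leftcorner=(285,318,200,222),backcorner=(205,225,222,245),tray_front=(258,280,288,410),handle=(210,265,425,445)).items():
    # template match, subpixel-ish by 4x upscale
    T=cv2.resize(b[y0:y1,x0:x1],None,fx=4,fy=4,interpolation=3); W=cv2.resize(c[y0-5:y1+5,x0-5:x1+5],None,fx=4,fy=4,interpolation=3)
    m=cv2.matchTemplate(W,T,cv2.TM_CCOEFF_NORMED); _,v,_,l=cv2.minMaxLoc(m); print(n,round(v,2),(l[0]/4-5,l[1]/4-5))
us=lambda P:[(x/2.2222+120,y/2.2222+150) for x,y in P]
v,r=fit([(s,[(-.115,-.095,.07),(.115,-.095,.07),(.115,-.095,0)],us([(249,141),(201,322),(213,363)]))],[.557,-.076,.13]);print(v,r.round(1).tolist())
E
```

```text
stripe 1.0 (0.0, 0.0)
leftcorner 1.0 (0.0, 0.0)
backcorner 1.0 (0.0, 0.0)
tray_front 0.88 (-1.0, -1.0)
handle 0.97 (0.0, 0.0)
[ 0.5621 -0.0731  0.1511] [[0.0, -1.4], [-0.8, -0.1], [0.8, 1.0]]
```

```bash
python3 -c "
from station import order; print(order.job_done())"
```

```text
the job is handed in; nothing more can be done
None
```

I handed the job in at about 29 s of the 67 s limit: the carton is against the stand in the bay (square to within about 1°), all three food pieces are in it, and the tray is lowered gently, level on its stand and let go; no verdict came back.

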